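# Run a paint pot in the bench shaker at half speed

### The arm

A 6-joint arm with a two-finger parallel gripper is mounted at the origin on a cart in front of the work surface, level with it; the furniture and walls round the work are solid. World frame = base frame: x ahead of the robot, y to its left, z up, the work surface at z = 0. Lengths are in m, angles in rad, forces in N, time in s.
With the tool pointing down it reaches from about 0.35 to 0.85 m from the base axis. Payload 8.1 kg.
Tool frame: the origin (TCP) lies at the very end of the fingers, on their centre line; the grasp point (between the pads) lies 19 mm behind it; z points along the fingers, y is the line along which they close (so a half turn about z gives the same grasp; the last joint's range is limited). The gripper opens to 93 mm and grips with 3 to 60 N. Pads are 15 mm wide; open, the fingers measure 128 mm over their backs; the gripper's body (75 mm by 188 mm) begins 65 mm behind the grasp point.
Start: joints at [-1.287, 0.13, 1.488, -0, 1.523, -0.085], TCP at [0.216, -0.56, 0.219] pointing down, gripper open.
Joint ranges: [-2.96, 2.96], [-0.89, 2.26], [0.02, 2.5], [-1.34, 4.48], [0, 2.73], [-2.66, 2.66]. Speed limits (rad/s): [2.39, 2.39, 2.79, 3.14, 3.14, 3.14].

### API

Orientations are given as a rotation vector (axis times angle).
In Python, from plant import monitor, eyes, ticket gives the robot as it stands.
- The arm moves only by the tool arm_command, never from a script. Its argument "deltas" is a list that holds one entry, the list of rows, each a list of 6 numbers: the shift along the world's x, y, z in cm, then the turn, a rotation vector about the world's x, y, z in degrees. In form: [[[tx, ty, tz, rx, ry, rz], ...]]. A call has 1 to 12 rows; each row shifts and turns the commanded pose from where the row before left it; what a row does not reach is not made up. A row lasts 1/12 s, in which the tool goes at most 41.7 mm and 7.16 degrees, less where a joint would pass 70% of its speed; a pose out of reach is approached as far as the arm can. A call is refused whole if a number of a shift passes 4.17 or a number of a turn 7.16, either way. A call with a gripper value outside its range is refused whole. "gripper" is the opening, from -1 (shut) to 1 (fully open), set as the call begins (left out, the last holds). The fingers move at their own pace and stop on an object; "squeeze" is the grip in N (left out, the last holds). Time passes only in rows, so rows that do not move let the fingers close. It gives the time, the measured TCP pose, the force, the opening and the grip force at its end, in the units of the state.
- monitor.read_state(): the state, without advancing time (a new reading comes with each control period).
- eyes.read_camera(name): name is "side" or "top" or "wrist"; returns the picture (384x512x3 uint8, blue, green, red); there is no depth.
- eyes.camera_model(name): a dict with "fx", "fy", "cx", "cy" (pixels), "rvec" (rotation vector, rad) and "tvec" (3), from world to camera coordinates, as OpenCV has them. Camera axes: x right, y down, z forward; pixel columns grow to the right and rows downward; lengths in m; the calibration is good to about 2 mm. A picture is of the moment at which its call begins: read the wrist's pose just before it. camera_model takes no time and is no camera call; for the wrist camera it gives the pose at the moment of the call.
- ticket.close_job(): hands the job in; it is judged then, once.
The state is a dict: "t": time; "q": joint angles; "dq": joint speeds; "joint_torque": joint torques, N m; "tool_pos": TCP position; "orientation": TCP orientation; "force": force on the tool from outside, world axes, zero at the start; "wrist_torque": the same for the moment, N m; "opening": finger opening in m; "gripper_force": force on a finger pad.
Only numpy, scipy, OpenCV 4.12 (cv2) and the standard library are available. Lean on these libraries where they do the work, as an engineer would, in place of code of your own. Each camera call takes 0.05 s, during which the arm holds its last target. There are 200 camera calls.

### The job

Get the settled paint mixing: stand the waisted paint pot upright in the round seat inside the bench shaker's chamber, let go of it, slide the clear cover fully shut over it, then press the sprung run paddle down to about half of its travel (half speed) and finish while still holding it there. Do not press the paddle while the cover is open, never push it down to its full-speed stop, and leave the two straight-sided pots where they stand.

Things in the scene. Friction and masses are not known exactly. Their poses are not given: they have to be found in the camera images.
- waisted_pot: The pot to mix: small paint pot whose shoulders slope in to a narrow dark neck under its closed grey cap, 45 mm tall, about 0.03 kg. Body 32 mm in diameter and upright from 2 to 18 mm up, tapering above; cap 28 mm in diameter from 34 mm up. It stands loose on the table; origin at the centre of its underside, z up along its axis.
- straight_pot_a: Bystander: straight-sided flip-lid paint pot, 32 mm in diameter, 46 mm tall. Origin at the centre of its underside. The three pots stand near one another on the left, at least 70 mm between centres; which stands where varies.
- straight_pot_b: Bystander: second straight-sided flip-lid paint pot, same shape and size. Origin at the centre of its underside.
- shaker: Grey bench shaker, fixed, 136 (x) x 286 (y) x 77 mm; origin at the centre of its underside, +x away from the robot, +y to its left. Left to right: open chamber (inside 110 x 100 mm, centred on y = +85 mm, rail tops at z = 77), motor housing with the open cover on top, run paddle. Chamber floor at z = 20 with a round seat in its middle, 36 mm in diameter, 2 mm chamfer, 6 mm deep.
- nest (a point): Centre of the bottom of the round seat in the chamber: shaker frame (0, 85, 14) mm. The seated pot's underside rests here, its top 18 mm below the rail tops, beneath the cover; axes as the shaker's.
- cover (a joint): Position of the flat clear plastic cover with metal edge strips (116 x 112 x 5 mm) on its rails, m: 0 fully shut over the chamber, 0.107 fully open over the motor housing. It shuts by sliding towards the shaker's +y. Slides stiffly (about 1.5 N) and stays where it is left. Starts 0.094 or more open.
- cover_grip (a point): Middle of the top edge of the black upright grip rib in the middle of the cover: 70 mm long (shaker x), 10 mm thick (shaker y), rising 20 mm above a 4 mm foot on the cover; its top is 95 mm above the table. Pinch it across its thickness or push its side. Moves with the cover.
- paddle_travel (a joint): Angle of the run paddle, rad: 0 released (near end up), 0.18 half travel, 0.36 full-speed stop. Hinged at its far end about the shaker's y axis, at shaker frame (45, -113, 46) mm; sprung back up, no latch. Pressed at the tread it takes about 3 N to start, 6 N at half travel, 9 N at the stop.
- paddle: The steel run paddle, 106 x 42 x 6 mm, with a black ribbed rubber tread (44 x 38 x 4 mm) on its near end, where it is pressed from above. Origin on its hinge, at the far end; its -x axis runs along the paddle to the tread.
- tread_top (a point): Middle of the tread's upper face, about 78 mm from the hinge: near 68 mm above the table when released and tilted 0.20 rad (near edge up), 14 mm lower and nearly level at half travel, 28 mm lower at the stop. Moves with the paddle.
There are look-alikes about, which are no part of the job. What is shaped like the waisted_pot but blue or yellow is not meant.

How it is judged:
By the outcome, as a careful person would: the job done as asked, in the order asked, and still so for the second after the job is handed in, while the arm keeps its last pose, push and grip.
It also fails if it takes over 61 s, if anything falls off the work surface, if the arm or the gripper's body presses on something with over 40 N, if the wrist force passes 120 N, or if a joint passes its speed limit or range.

## Working session

There is one attempt and no reset: what is moved stays moved. The work goes in short steps, Python scripts to look and compute and a tool call to move; the robot and the scene stay as the last step left them, time stands still between calls to the robot, and variables do not carry over. Pictures are saved under pics/ and viewed, at most 10 in all, crops included, and the job is handed in when it is done.

Besides the shell and the picture viewer there is one more tool, called after "Emit:" as a command line: name --argument value ..., lists and objects as JSON in quotes. arm_command: Moves the arm, as the interface text tells. Its arguments: {"type":"object","properties":{"deltas":{"type":"array"},"gripper":{"type":"number"},"squeeze":{"type":"number"}},"required":["deltas"]}

```bash
mkdir -p pics; cat > h.py <<'E'
import numpy as np,cv2
from plant import monitor,eyes,ticket
def P(m):
    R=cv2.Rodrigues(np.array(m["rvec"],float))[0];t=np.array(m["tvec"],float).ravel()
    K=np.array([[m["fx"],0,m["cx"]],[0,m["fy"],m["cy"]],[0,0,1.]]);return K,R,t
def ray(m,u,v):
    K,R,t=P(m);d=R.T@np.linalg.inv(K)@[u,v,1.];return -R.T@t,d/np.linalg.norm(d)
def atz(m,u,v,z):
    c,d=ray(m,u,v);return c+d*(z-c[2])/d[2]
def tri(obs):
    A=np.zeros((3,3));b=np.zeros(3);L=[]
    for m,u,v in obs:
        c,d=ray(m,u,v);M=np.eye(3)-np.outer(d,d);A+=M;b+=M@c;L.append((c,M))
    p=np.linalg.solve(A,b);return p,[float(np.linalg.norm(M@(p-c))) for c,M in L]
def proj(m,p):
    K,R,t=P(m);q=K@(R@np.asarray(p,float)+t);return q[:2]/q[2]
E
python3 - <<'E'
from h import *
print(monitor.read_state())
for n in("top","side"):
    cv2.imwrite(f"pics/{n}0.png",eyes.read_camera(n)); m=eyes.camera_model(n);print(n,m, ray(m,256,192))
E
```

```text
{'t': 0.0, 'q': array([-1.28739532e+00,  1.31166178e-01,  1.48929218e+00, -2.42456059e-06,
        1.52299859e+00, -8.54005816e-02]), 'dq': array([-0.00115352, -0.00188189,  0.00025491,  0.00113679, -0.00116341,
       -0.00052634]), 'joint_torque': array([-3.27478392e-04, -5.59833348e+01, -4.91770720e+01,  7.66608864e-02,
        3.54660605e-02, -1.39716312e-04]), 'tool_pos': array([ 0.21615599, -0.55909087,  0.21757738]), 'orientation': array([-3.08650750e+00, -5.75694698e-01,  2.93053375e-04]), 'force': array([-0.09956534, -0.26960675, -0.0694708 ]), 'wrist_torque': array([ 0.00065807, -0.02808638,  0.01489389]), 'gripper_force': 0.0, 'opening': 0.09292385022435125}
top {'fx': 457.75036149102846, 'fy': 457.75036149102846, 'cx': 249.91912593508863, 'cy': 195.00729813172416, 'rvec': array([ 2.18838434, -2.15109426,  0.11763007]), 'tvec': array([0.08063828, 0.5395407 , 1.14335796])} (array([0.4162079 , 0.09367084, 1.19284152]), array([ 0.11079196, -0.01638711, -0.99370851]))
side {'fx': 437.5482516193824, 'fy': 437.5482516193824, 'cx': 255.976338818233, 'cy': 196.44356743120747, 'rvec': array([ 0.13771127, -2.61353512,  1.61363207]), 'tvec': array([0.56573642, 0.05120766, 1.23171764])} (array([0.4363963 , 1.13412687, 0.6025967 ]), array([ 0.10419652, -0.89272141, -0.4383966 ]))
```

View pics/top0.png

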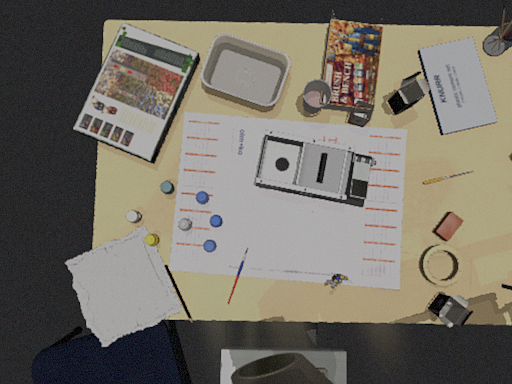

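View pics/side0.png

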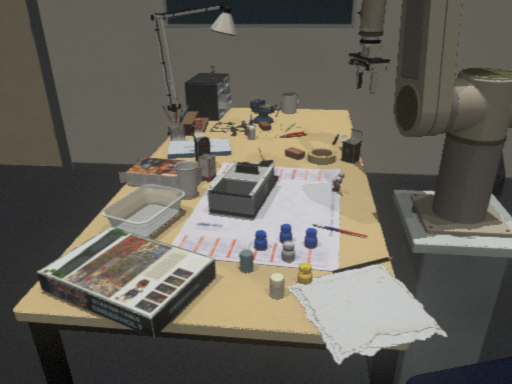

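Candidates (top view / side view):
- Three blue pots, top (202,197), (216,221), (209,245): wrong colour.
- Yellow pot, (151,239): wrong colour.
- Grey pot, (184,225) / (288,251): looks waisted with a grey cap, so it fits the description.
- Teal pot, (166,187) / (246,261), and cream pot, (133,216) / (277,286): straight-sided.

I'll confirm the grey one in a single enlarged crop, with the shaker included.

```bash
python3 - <<'E'
from h import *
t=cv2.imread("pics/top0.png");s=cv2.imread("pics/side0.png")
r=lambda i,x,y,w,h:cv2.resize(i[y:y+h,x:x+w],(400,300),interpolation=cv2.INTER_CUBIC)
o=np.vstack([np.hstack([r(s,230,215,100,75+10),r(t,120,175,110,82)]),np.hstack([r(t,250,115,132,99),r(s,200,150,88,66)])])
cv2.imwrite("pics/crop1.png",o)
mt,ms=eyes.camera_model("top"),eyes.camera_model("side")
print(tri([(mt,184,225),(ms,288,251)]))
E
```

```text
(array([0.46121598, 0.25728102, 0.01879647]), [0.0022999203269034193, 0.002299920326903317])
```

View pics/crop1.png

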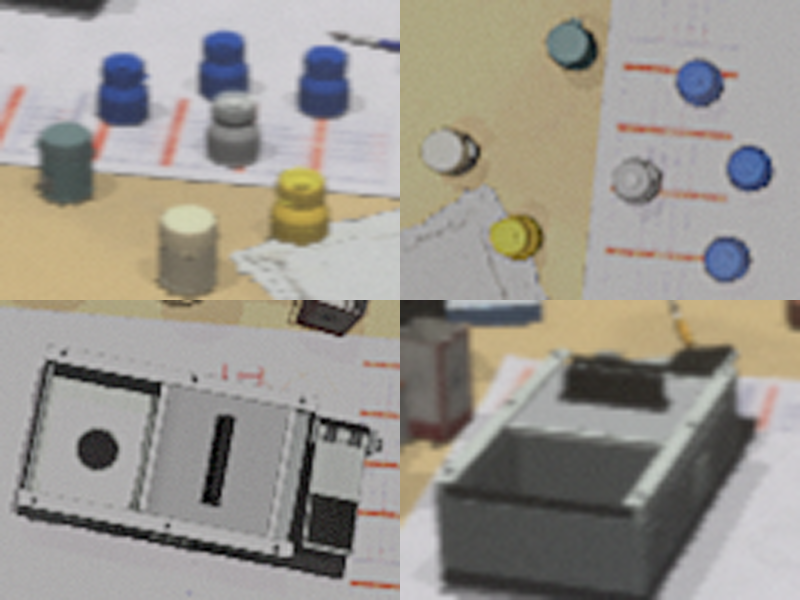

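The crop confirms the grey-capped waisted pot at top (184,225) / side (288,251). It also shows the seat disc at about (282,164), the rib at about (322,168) and the tread at about (360,188) in the top view. Next: rough positions.

```bash
python3 - <<'E'
from h import *
from scipy.spatial.transform import Rotation as Ro
mt=eyes.camera_model("top")
for n,u,v,z in[("pot",183.5,224.5,.04),("seat",282,164.2,.018),("rib",321.9,168.1,.095),("ribN",250+211/3.03,115+205/3.03,.095),("ribF",250+225/3.03,115+117/3.03,.095),("tread",359.6,187.9,.068),("cFL",265.5,134.8,.077),("cNL",255.9,184.3,.077)]:print(n,atz(mt,u,v,z).round(4))
s=monitor.read_state();print(Ro.from_rotvec(s["orientation"]).as_matrix().round(3))
m=eyes.camera_model("wrist");c,d=ray(m,256,192);print(c,d,m["fx"])
E
```

```text
pot [0.4594 0.2556 0.04  ]
seat [0.6211 0.0078 0.018 ]
rib [ 0.5998 -0.0835  0.095 ]
ribN [ 0.5641 -0.0781  0.095 ]
ribF [ 0.6356 -0.0893  0.095 ]
tread [ 0.5563 -0.1814  0.068 ]
cFL [0.6841 0.0539 0.077 ]
cNL [0.5596 0.0758 0.077 ]
[[ 0.933  0.36  -0.   ]
 [ 0.36  -0.933  0.002]
 [ 0.    -0.002 -1.   ]]
[ 0.27883582 -0.53633973  0.38504163] [-0.22018957 -0.08218046 -0.97198916] 282.5812835965924
```

Emit:
arm_command --deltas '[[[1.92, 2.65, 0.4, 0, 0, 3], [1.92, 2.65, 0.4, 0, 0, 3], [1.92, 2.65, 0.4, 0, 0, 3], [1.92, 2.65, 0.4, 0, 0, 3], [1.92, 2.65, 0.4, 0, 0, 3], [1.92, 2.65, 0.4, 0, 0, 3], [1.92, 2.65, 0.4, 0, 0, 3], [1.92, 2.65, 0.4, 0, 0, 3], [1.92, 2.65, 0.4, 0, 0, 3], [1.92, 2.65, 0.4, 0, 0, 3]]]' --gripper 0.08 --squeeze 15

```text
t: 0.93
tool_pos: [0.4088, -0.2931, 0.2585]
orientation: [-2.832, -1.359, 0.0]
force: [0.2, -1.0, -0.4]
opening: 0.0503
gripper_force: 0.0
```

Emit:
arm_command --deltas '[[[1.92, 2.65, 0.4, 0, 0, 3], [1.92, 2.65, 0.4, 0, 0, 3], [1.92, 2.65, 0.4, 0, 0, 3], [1.92, 2.65, 0.4, 0, 0, 3], [1.92, 2.65, 0.4, 0, 0, 3], [1.92, 2.65, 0.4, 0, 0, 3], [1.92, 2.65, 0.4, 0, 0, 3], [1.92, 2.65, 0.4, 0, 0, 3], [1.92, 2.65, 0.4, 0, 0, 3], [1.92, 2.65, 0.4, 0, 0, 3], [0, 0, 0, 0, 0, 0], [0, 0, 0, 0, 0, 0]]]'

```text
t: 1.93
tool_pos: [0.6007, -0.0282, 0.2979]
orientation: [-2.383, -2.045, 0.001]
force: [-0.5, -0.5, 0.2]
opening: 0.0503
gripper_force: 0.0
```

```bash
cat > w.py <<'E'
from h import *
import sys,pickle
n=sys.argv[1]
m=eyes.camera_model("wrist");i=eyes.read_camera("wrist")
pickle.dump(m,open(f"pics/{n}.pkl","wb"));cv2.imwrite(f"pics/{n}.png",i)
s=monitor.read_state();print(s["t"],s["tool_pos"],s["orientation"],s["opening"],s["force"])
for k,p in dict(pot=(.4594,.2556,.04),seat=(.6211,.0078,.018),rib=(.5998,-.0835,.095),tread=(.5563,-.1814,.068)).items():print(k,proj(m,p).round(0))
E
python3 w.py w1
```

```text
1.9833 [ 0.60010425 -0.02926936  0.29784021] [-2.38510446e+00 -2.04350052e+00  2.05683822e-03] 0.050451508476315896 [ 0.46712637 -0.85793347  0.40854823]
pot [115. -30.]
seat [265. 141.]
rib [261. 214.]
tread [242. 272.]
```

View pics/w1.png

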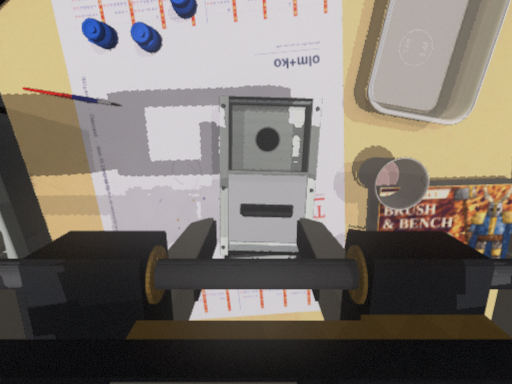

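The wrist view shows the shaker square to the tool, with the seat at (267,139) and the rib at (266,211). I'll take a second, lower viewpoint on the way to the pot.

Emit:
arm_command --deltas '[[[-0.3, 2.0, -1.5, 0, 0, 0], [-0.3, 2.0, -1.5, 0, 0, 0], [-0.3, 2.0, -1.5, 0, 0, 0], [-0.3, 0.5, -0.5, 0, 0, 0], [0, 0, 0, 0, 0, 0], [0, 0, 0, 0, 0, 0]]]'

```text
t: 2.48
tool_pos: [0.5879, 0.0341, 0.2488]
orientation: [2.387, 2.042, -0.001]
force: [-1.3, -1.2, -0.2]
opening: 0.0501
gripper_force: 0.0
```

```bash
python3 w.py w2
```

```text
2.5333 [0.58851954 0.03390264 0.24959924] [2.38688915e+00 2.04073478e+00 6.28032740e-04] 0.05037895260701786 [-0.44075644  0.40462351 -0.10757996]
pot [118.   7.]
seat [281. 185.]
rib [279. 271.]
tread [257. 327.]
```

Emit:
arm_command --deltas '[[[-1.6, 2.4, 0, 0, 0, 0], [-1.6, 2.4, 0, 0, 0, 0], [-1.6, 2.4, 0, 0, 0, 0], [-1.6, 2.4, 0, 0, 0, 0], [-1.6, 2.4, 0, 0, 0, 0], [-1.6, 2.4, 0, 0, 0, 0], [-1.6, 2.4, 0, 0, 0, 0], [-1.6, 2.4, 0, 0, 0, 0], [0, 0, 0, 0, 0, 0], [0, 0, 0, 0, 0, 0]]]'

```text
t: 3.37
tool_pos: [0.4608, 0.2275, 0.2501]
orientation: [2.384, 2.044, 0.003]
force: [1.0, -1.2, -0.4]
opening: 0.0504
gripper_force: 0.0
```

```bash
python3 w.py w3
```

```text
3.4167 [0.46124659 0.22679154 0.24987526] [2.38552888 2.04216159 0.00274585] 0.050397210445830946 [-0.03235036 -0.57798544 -0.33572732]
pot [250. 153.]
seat [375. 291.]
rib [386. 381.]
tread [354. 419.]
```

Emit:
arm_command --deltas '[[[0, 1.0, -1.5, 0, 0, 0], [0, 1.0, -1.5, 0, 0, 0], [0, 0, -1.5, 0, 0, 0], [0, 0, -1.5, 0, 0, 0], [0, 0, 0, 0, 0, 0], [0, 0, 0, 0, 0, 0]]]'

```text
t: 3.92
tool_pos: [0.4607, 0.2459, 0.1883]
orientation: [-2.388, -2.041, 0.003]
force: [0.2, -0.4, 0.5]
opening: 0.0503
gripper_force: 0.0
```

```bash
python3 w.py w4; python3 - <<'E'
import cv2,numpy as np
a=[cv2.imread(f"pics/w{i}.png") for i in(2,3,4)]
z=cv2.resize(a[0][120:270,180:360],(400,333));b=cv2.resize(a[1],(400,300));c=cv2.resize(a[2],(400,300))
o=np.zeros((600,800,3),np.uint8);o[:300,:400]=b;o[:300,400:]=c;o[300:,:360]=cv2.resize(a[0][120:270,180:360],(360,300));o[300:,400:]=cv2.resize(a[0],(400,300))
cv2.imwrite("pics/comb.png",o)
E
```

```text
3.9667 [0.46123981 0.24632561 0.18939048] [2.38804538e+00 2.04070512e+00 4.01621493e-04] 0.05028774982240801 [-0.20957847 -0.00220004  0.21614969]
pot [253. 174.]
seat [396. 327.]
rib [411. 438.]
tread [371. 474.]
```

View pics/comb.png

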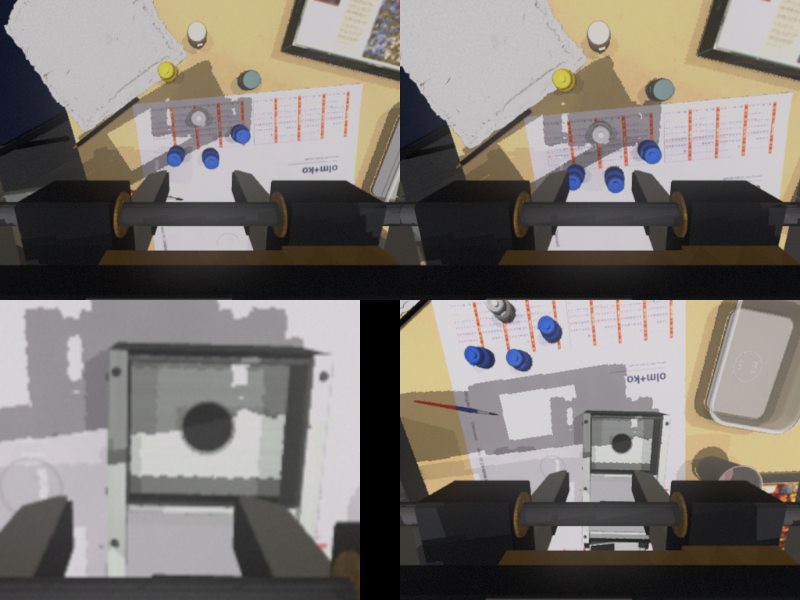

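Panels show the pot cap at about (253,151) in w3 and (256,170) in w4, and the seat at (284,183) in w2. Now I'll refine the centroids and triangulate.

```bash
python3 - <<'E'
from h import *
import pickle
M={i:pickle.load(open(f"pics/w{i}.pkl","rb")) for i in(1,2,3,4)}
mt,ms=eyes.camera_model("top"),eyes.camera_model("side")
def dark(n,x,y,r,th):
    g=cv2.cvtColor(cv2.imread(f"pics/{n}.png"),cv2.COLOR_BGR2GRAY)[y-r:y+r,x-r:x+r]
    k,l,s,c=cv2.connectedComponentsWithStats((g<th).astype(np.uint8))
    j=l[r,r];return c[j]+[x-r,y-r],s[j][2:]
o=[("w1",267,139),("w2",284,183),("top0",282,164)];ob=[]
for (n,x,y),m in zip(o,[M[1],M[2],mt]):
    for th in(60,75):
        c,s=dark(n,x,y,15 if n!="top0" else 10,th);print(n,th,c.round(1),s,atz(m,*c,.017).round(4))
    ob.append((m,*c))
print("seat",tri(ob[:2]),tri(ob))
pb=[]
for n,x,y in(("w3",253,151),("w4",256,170)):
    g=cv2.cvtColor(cv2.imread(f"pics/{n}.png"),cv2.COLOR_BGR2GRAY)
    b=cv2.resize(g[y-25:y+25,x-25:x+25],None,fx=6,fy=6,interpolation=cv2.INTER_CUBIC)
    for P2 in(30,22):
        c=cv2.HoughCircles(b,cv2.HOUGH_GRADIENT,1.5,20,param1=80,param2=P2,minRadius=40,maxRadius=95)
        if c is not None:print(n,P2,(c[0,:4]/6+[x-25,y-25,0]).round(1).tolist())
    cv2.imwrite(f"pics/z{n}.png",b)
cv2.imwrite("pics/zz.png",np.hstack([cv2.resize(cv2.imread(f"pics/z{n}.png"),(400,400)) for n in("w3","w4")]))
# rib in w1, brightest-dark blob
for th in (45,60): print("rib",dark("w1",266,211,34,th))
g=cv2.imread("pics/w1.png",0)
E
```

```text
w1 60 [267.1 139.2] [ 21  22 366] [0.6248 0.0105 0.017 ]
w1 75 [267.1 139.1] [ 23  23 403] [0.6248 0.0105 0.017 ]
w2 60 [283.8 183.6] [ 30  30 743] [0.6258 0.0092 0.017 ]
w2 75 [283.2 182.8] [ 23  23 434] [0.625  0.0105 0.017 ]
top0 60 [281.7 163.8] [ 13  13 124] [0.6223 0.0085 0.017 ]
top0 75 [281.7 164. ] [ 13  13 130] [0.6218 0.0086 0.017 ]
seat (array([0.62490068, 0.01058093, 0.01761502]), [8.272458053833303e-05, 8.272458053830757e-05]) (array([0.62500155, 0.00842167, 0.00466222]), [0.0014090727448312732, 0.0010434546648630117, 0.001248604964559337])
w4 30 [[257.4, 172.6, 11.2]]
w4 22 [[258.4, 172.6, 12.1], [253.6, 174.6, 7.2]]
rib (array([265.45777393, 210.45928974]), array([  68,   68, 4618], dtype=int32))
rib (array([265.68888889, 208.44444444]), array([ 51,  10, 315], dtype=int32))
```

View pics/zz.png

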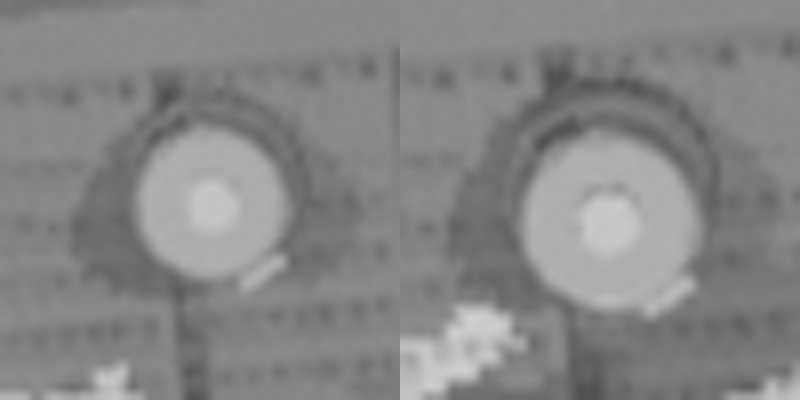

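The cap disc is clear: centre about (254.4,151.1) in w3 and (257.2,172.3) in w4, with a small tab at its lower right.

```bash
python3 - <<'E'
from h import *
import pickle
M={i:pickle.load(open(f"pics/w{i}.pkl","rb")) for i in(1,2,3,4)}
o=[(M[3],254.4,151.1),(M[4],257.2,172.3)]
print(tri(o)); print([atz(*q,.045).round(4) for q in o])
mt=eyes.camera_model("top");ms=eyes.camera_model("side")
print(tri(o+[(mt,183.5,224.5)]), atz(mt,183.5,224.5,.045))
m=M[1]
a=atz(m,240.,211,.095);b=atz(m,292,210,.095);print("rib",atz(m,266,210.5,.095))
# rail edges: left outer line and right
for u,v in((223,101),(318,101),(222,245),(312,246)):print(atz(m,u,v,.077).round(4))
s=monitor.read_state();print(s["tool_pos"],s["orientation"])
E
```

```text
(array([0.46501473, 0.25769152, 0.04304466]), [2.1462398629595494e-05, 2.1462398629607332e-05])
[array([0.4651, 0.2579, 0.045 ]), array([0.465, 0.258, 0.045])]
(array([0.46308062, 0.2563563 , 0.03047494]), [0.0017407362653550833, 0.0017907058514551248, 0.0033968943556168998]) [0.45918906 0.25489401 0.045     ]
rib [ 0.60748792 -0.07994377  0.095     ]
[0.573  0.0713 0.077 ]
[0.696  0.0525 0.077 ]
[ 0.5352 -0.1287  0.077 ]
[ 0.6668 -0.1503  0.077 ]
[0.46123981 0.24632561 0.18939048] [2.38804538e+00 2.04070512e+00 4.01621493e-04]
```

Emit:
arm_command --deltas '[[[0.28, 1.07, -1.5, 0, 0, 0], [0, 0, -3, 0, 0, 0], [0, 0, -3, 0, 0, 0], [0, 0, -3, 0, 0, 0], [0, 0, -3, 0, 0, 0], [0, 0, -2, 0, 0, 0], [0, 0, -1, 0, 0, 0], [0, 0, 0, 0, 0, 0], [0, 0, 0, 0, 0, 0]]]'

```text
t: 4.72
tool_pos: [0.4642, 0.2581, 0.025]
orientation: [2.387, 2.042, 0.002]
force: [0.1, -0.9, 0.3]
opening: 0.0501
gripper_force: 0.0
```

Emit:
arm_command --deltas '[[[0, 0, 0, 0, 0, 0], [0, 0, 0, 0, 0, 0], [0, 0, 0, 0, 0, 0], [0, 0, 0, 0, 0, 0], [0, 0, 0, 0, 0, 0], [0, 0, 0, 0, 0, 0]]]' --gripper -0.6 --squeeze 10

```text
t: 5.22
tool_pos: [0.4638, 0.2584, 0.0246]
orientation: [2.386, 2.043, 0.003]
force: [-0.3, 0.4, 6.9]
opening: 0.0263
gripper_force: 9.9
```

```bash
python3 w.py w5
```

```text
5.2667 [0.46383684 0.2584406  0.02463983] [2.38613094 2.04283916 0.00252381] 0.026681905244051583 [-0.73820636 -0.11703125  5.98776563]
pot [247. 246.]
seat [485. 477.]
rib [539. 724.]
tread [445. 723.]
```

View pics/w5.png

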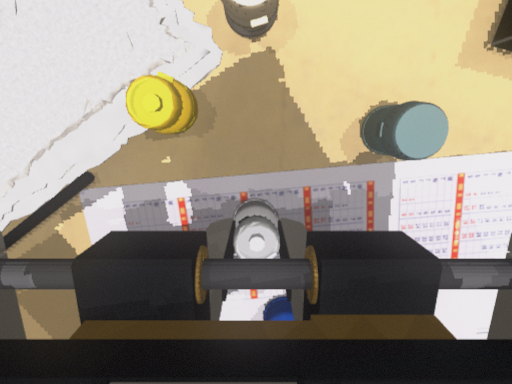

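Emit:
arm_command --deltas '[[[0, 0, 0, 0, 0, 0], [0, 0, 0, 0, 0, 0], [0, 0, 0.2, 0, 0, 0], [0, 0, 0.2, 0, 0, 0], [0, 0, 0, 0, 0, 0]]]' --gripper -0.2

```text
t: 5.68
tool_pos: [0.4633, 0.2581, 0.0279]
orientation: [2.387, 2.043, 0.0]
force: [-0.4, 0.3, -0.3]
opening: 0.037
gripper_force: 0.0
```

Emit:
arm_command --deltas '[[[0, 0, 0, 0, 0, 0], [0, 0, 0, 0, 0, 0], [0, 0, 0, 0, 0, 0], [0, 0, 0, 0, 0, 0]]]' --gripper -0.6

```text
t: 6.02
tool_pos: [0.4631, 0.258, 0.0276]
orientation: [-2.387, -2.043, 0.0]
force: [-0.2, -0.4, 1.3]
opening: 0.0263
gripper_force: 10.0
```

```bash
python3 w.py w6; python3 - <<'E'
from h import *
import pickle
m=pickle.load(open("pics/w6.pkl","rb"));s=monitor.read_state()
print("expected cap px",proj(m,[*s["tool_pos"][:2],.045]))
i=cv2.imread("pics/w6.png")
cv2.imwrite("pics/z6.png",cv2.resize(i[180:300,180:340],(800,600),interpolation=cv2.INTER_CUBIC))
E
```

```text
6.0667 [0.46312451 0.25803368 0.02763473] [ 2.38652405e+00  2.04303233e+00 -5.77054422e-05] 0.026461083182645933 [-0.13981177  0.14923758  1.4021345 ]
pot [248. 243.]
seat [483. 472.]
rib [536. 714.]
tread [443. 715.]
expected cap px [253.86869208 241.62515355]
```

View pics/z6.png

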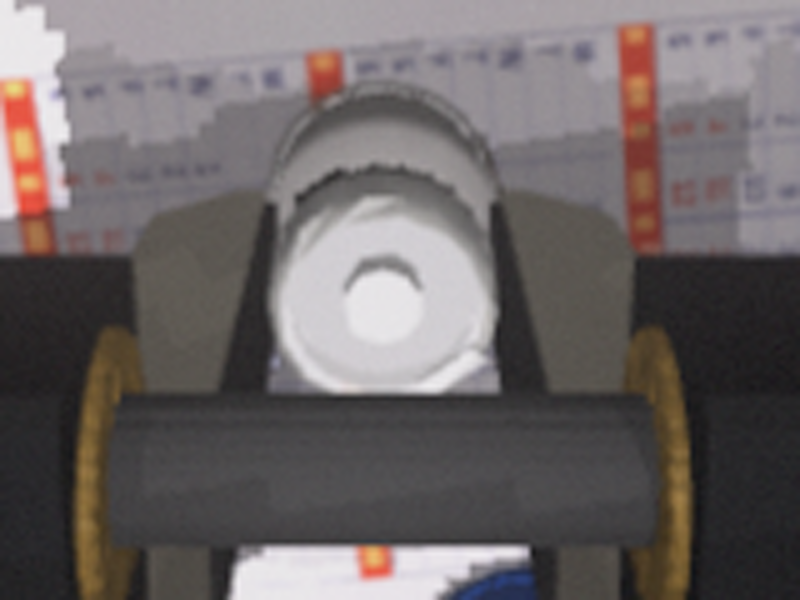

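The pot is centred between the pads, with the cap at full-image (256.6,239.6) against an expected (253.9,241.6). That means the wrist camera reads about 1.5 mm too far in +x, so I'll correct the seat to about (0.623, 0.010). Now lift and carry.

Emit:
arm_command --deltas '[[[0, 0, 1, 0, 0, 0], [0, 0, 3, 0, 0, 0], [0, 0, 4, 0, 0, 0], [0, 0, 4, 0, 0, 0], [1.6, -2.5, 0.3, 0, 0, 0], [1.6, -2.5, 0, 0, 0, 0], [1.6, -2.5, 0, 0, 0, 0], [1.6, -2.5, 0, 0, 0, 0], [1.6, -2.5, 0, 0, 0, 0]]]' --squeeze 12

```text
t: 6.82
tool_pos: [0.5438, 0.1319, 0.1517]
orientation: [2.386, 2.043, 0.001]
force: [-0.1, 0.8, 0.3]
opening: 0.0265
gripper_force: 12.0
```

Emit:
arm_command --deltas '[[[1.6, -2.5, 0, 0, 0, 0], [1.6, -2.5, 0, 0, 0, 0], [1.6, -2.4, 0, 0, 0, 0], [1.6, -2.4, 0, 0, 0, 0], [1.6, -2.5, 0, 0, 0, 0], [0, 0, 0, 0, 0, 0], [0, 0, 0, 0, 0, 0]]]'

```text
t: 7.4
tool_pos: [0.6235, 0.0087, 0.151]
orientation: [-2.389, -2.04, 0.0]
force: [-0.2, 0.7, -1.0]
opening: 0.0265
gripper_force: 12.0
```

```bash
python3 w.py w7; python3 - <<'E'
from h import *
import pickle
cv2.imwrite("pics/s7.png",eyes.read_camera("side"));
m=pickle.load(open("pics/w7.pkl","rb"));s=monitor.read_state()
print("TCP cap px",proj(m,[*s["tool_pos"][:2],s["tool_pos"][2]+.0174]))
i=cv2.imread("pics/w7.png");j=cv2.imread("pics/s7.png");t=eyes.read_camera("top")
o=np.hstack([cv2.resize(i[100:300,130:397],(400,300)),cv2.resize(j[110:230,180:340],(400,300))])
cv2.imwrite("pics/z7.png",o)
E
```

```text
7.45 [0.62294604 0.00984382 0.15083155] [-2.38733017e+00 -2.04115173e+00  1.49908924e-04] 0.026212984949420943 [-0.02902032 -0.01410525 -0.3946604 ]
pot [ 12. -67.]
seat [253. 187.]
rib [245. 306.]
tread [221. 374.]
TCP cap px [251.97738163 238.62528091]
```

View pics/z7.png

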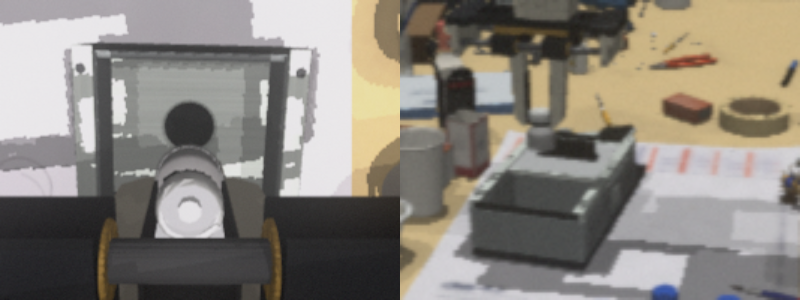

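The pot is held upright above the seat, which shows at about (256,183); the fingers clear the rails. Small x correction, then down.

Emit:
arm_command --deltas '[[[-0.07, 0, -2, 0, 0, 0], [0, 0, -2, 0, 0, 0], [0, 0, -2, 0, 0, 0], [0, 0, -2, 0, 0, 0], [0, 0, -1, 0, 0, 0], [0, 0, -0.7, 0, 0, 0], [0, 0, 0, 0, 0, 0], [0, 0, 0, 0, 0, 0]]]'

```text
t: 8.22
tool_pos: [0.6226, 0.0105, 0.0543]
orientation: [2.386, 2.044, 0.001]
force: [-0.2, -0.8, 0.2]
opening: 0.0262
gripper_force: 12.0
```

Emit:
arm_command --deltas '[[[0, 0, -0.3, 0, 0, 0], [0, 0, -0.3, 0, 0, 0], [0, 0, 0, 0, 0, 0], [0, 0, 0, 0, 0, 0]]]'

```text
t: 8.55
tool_pos: [0.6226, 0.01, 0.0479]
orientation: [2.386, 2.043, 0.0]
force: [-0.4, -0.5, -0.2]
opening: 0.0263
gripper_force: 12.0
```

Emit:
arm_command --deltas '[[[0, 0, -0.2, 0, 0, 0], [0, 0, -0.2, 0, 0, 0], [0, 0, 0, 0, 0, 0], [0, 0, 0, 0, 0, 0]]]'

```text
t: 8.88
tool_pos: [0.6222, 0.01, 0.0433]
orientation: [-2.386, -2.043, 0.001]
force: [0.6, 0.2, -0.5]
opening: 0.0264
gripper_force: 12.0
```

Emit:
arm_command --deltas '[[[0, 0, -0.15, 0, 0, 0], [0, 0, -0.1, 0, 0, 0], [0, 0, 0, 0, 0, 0], [0, 0, 0, 0, 0, 0]]]'

```text
t: 9.22
tool_pos: [0.6227, 0.01, 0.0416]
orientation: [2.386, 2.043, 0.001]
force: [-1.1, -0.9, 3.2]
opening: 0.0262
gripper_force: 12.0
```

The force rose exactly at seated height (3.2 N at z = 0.0416). Release and rise.

Emit:
arm_command --deltas '[[[0, 0, 0, 0, 0, 0], [0, 0, 0, 0, 0, 0], [0, 0, 0, 0, 0, 0], [0, 0, 0, 0, 0, 0]]]' --gripper 0

```text
t: 9.55
tool_pos: [0.6222, 0.0101, 0.0409]
orientation: [-2.386, -2.043, 0.0]
force: [-0.1, 0.6, 0.2]
opening: 0.0452
gripper_force: 0.0
```

Emit:
arm_command --deltas '[[[0, 0, 1, 0, 0, 0], [0, 0, 2, 0, 0, 0], [0, 0, 4, 0, 0, 0], [0, 0, 4, 0, 0, 0], [0, 0, 2, 0, 0, 0], [0, -1, 2, 0, 0, 0], [0, 0, 0, 0, 0, 0], [0, 0, 0, 0, 0, 0]]]'

```text
t: 10.22
tool_pos: [0.6235, -0.0003, 0.1934]
orientation: [2.385, 2.041, 0.004]
force: [-0.2, -0.7, -0.4]
opening: 0.0465
gripper_force: 0.0
```

```bash
python3 w.py w8; python3 - <<'E'
from h import *
i=cv2.imread("pics/w8.png");j=eyes.read_camera("top")
cv2.imwrite("pics/t8.png",j)
cv2.imwrite("pics/z8.png",np.hstack([cv2.resize(i,(400,300)),cv2.resize(i[60:260,150:400],(400,300))]))
E
```

```text
10.2667 [6.22432189e-01 4.09712888e-05 1.91282097e-01] [2.38684191e+00 2.04231659e+00 7.08156089e-04] 0.046568332212814506 [-0.46592138  0.2113356  -1.27735157]
pot [ 45. -50.]
seat [252. 172.]
rib [244. 273.]
tread [223. 339.]
```

View pics/z8.png

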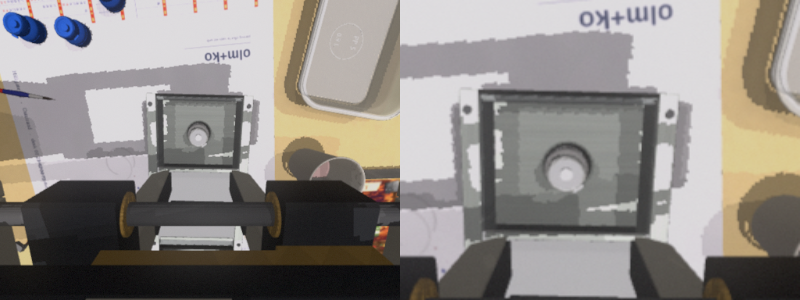

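The pot stands upright in the seat: cap at (566,172) in the right panel, centred in the dark seat ring. Next, close the fingers and go behind the rib (−y side) to push it.

Emit:
arm_command --deltas '[[[-0.55, -3.1, 0, 0, 0, 0], [-0.55, -3.1, 0, 0, 0, 0], [-0.55, -3.1, 0, 0, 0, 0], [-0.55, -3.0, 0, 0, 0, 0], [0, 0, -2.5, 0, 0, 0], [0, 0, -3, 0, 0, 0], [0, 0, -3, 0, 0, 0], [0, 0, -1.5, 0, 0, 0], [0, 0, -0.7, 0, 0, 0], [0, 0, 0, 0, 0, 0], [0, 0, 0, 0, 0, 0]]]' --gripper -1

```text
t: 11.23
tool_pos: [0.6001, -0.1226, 0.0837]
orientation: [-2.385, -2.043, 0.001]
force: [-0.2, -0.0, -0.2]
opening: 0.0002
gripper_force: 0.0
```

Emit:
arm_command --deltas '[[[0.16, 1, 0, 0, 0, 0], [0.16, 1, 0, 0, 0, 0], [0.16, 1, 0, 0, 0, 0], [0.16, 1, 0, 0, 0, 0], [0.16, 1, 0, 0, 0, 0]]]'

```text
t: 11.65
tool_pos: [0.6094, -0.0719, 0.0853]
orientation: [2.385, 2.043, 0.002]
force: [1.3, -1.3, 0.6]
opening: 0.0003
gripper_force: 1.0
```

Emit:
arm_command --deltas '[[[0.16, 1, 0, 0, 0, 0], [0.16, 1, 0, 0, 0, 0], [0.16, 1, 0, 0, 0, 0], [0.16, 1, 0, 0, 0, 0], [0.16, 1, 0, 0, 0, 0], [0.16, 1, 0, 0, 0, 0], [0, 0, 0, 0, 0, 0]]]'

```text
t: 12.23
tool_pos: [0.618, -0.0106, 0.0839]
orientation: [-2.384, -2.044, -0.0]
force: [0.4, -0.6, -0.2]
opening: 0.0003
gripper_force: 0.0
```

Emit:
arm_command --deltas '[[[0.05, 0.3, 0, 0, 0, 0], [0.05, 0.3, 0, 0, 0, 0], [0, 0, 0, 0, 0, 0]]]'

```text
t: 12.48
tool_pos: [0.6187, -0.0066, 0.0838]
orientation: [-2.386, -2.043, 0.001]
force: [0.1, 0.0, 1.1]
opening: 0.0003
gripper_force: 0.0
```

Emit:
arm_command --deltas '[[[0.02, 0.15, 0, 0, 0, 0], [0.02, 0.15, 0, 0, 0, 0], [0, 0, 0, 0, 0, 0], [0, 0, 0, 0, 0, 0]]]'

```text
t: 12.82
tool_pos: [0.6192, -0.0043, 0.0839]
orientation: [-2.387, -2.043, 0.001]
force: [-0.5, -2.2, -1.4]
opening: 0.0007
gripper_force: 1.1
```

Emit:
arm_command --deltas '[[[0.02, 0.15, 0, 0, 0, 0], [0, 0, 0, 0, 0, 0], [0, 0, 0, 0, 0, 0]]]'

```text
t: 13.07
tool_pos: [0.6192, -0.0041, 0.0839]
orientation: [2.387, 2.041, -0.003]
force: [-0.9, -8.8, -0.6]
opening: 0.0006
gripper_force: 4.0
```

End stop felt (8.8 N, no further motion). Back off, rise and check the rib position numerically.

Emit:
arm_command --deltas '[[[-0.1, -0.6, 0, 0, 0, 0], [-0.2, -1.2, 0, 0, 0, 0], [0, -1, 3, 0, 0, 0], [0, -1, 3, 0, 0, 0], [0, -1, 3, 0, 0, 0], [0, 0, 3, 0, 0, 0], [0, 0, 0, 0, 0, 0], [0, 0, 0, 0, 0, 0]]]'

```text
t: 13.73
tool_pos: [0.6183, -0.0514, 0.2075]
orientation: [2.384, 2.04, 0.007]
force: [-0.5, -0.2, -0.0]
opening: 0.0006
gripper_force: 0.0
```

```bash
python3 w.py w9; python3 - <<'E'
from h import *
import pickle
m=pickle.load(open("pics/w9.pkl","rb"));mt=eyes.camera_model("top")
# shut pose expected rib: above nest
e=[.6222,.010,.095]
print("expected rib px",proj(m,e).round(1),"top",proj(mt,e).round(1))
g=cv2.imread("pics/w9.png",0)
k,l,s,c=cv2.connectedComponentsWithStats((g<50).astype(np.uint8))
for j in range(1,k):
    if 150<s[j,4]<3000 and c[j][1]<260:print("w",s[j],c[j].round(1),atz(m,*c[j],.095).round(4))
t=eyes.read_camera("top");cv2.imwrite("pics/t9.png",t);g=cv2.cvtColor(t,cv2.COLOR_BGR2GRAY)
k,l,s,c=cv2.connectedComponentsWithStats((g<50).astype(np.uint8))
for j in range(1,k):
    if 20<s[j,4]<800 and 250<c[j][0]<390 and 110<c[j][1]<220:print("t",s[j],c[j].round(1),atz(mt,*c[j],.095).round(4))
print(monitor.read_state()["tool_pos"])
E
```

```text
13.7833 [ 0.61710003 -0.05099267  0.20505747] [2.38590471 2.04171997 0.00257059] 0.0006800901155539652 [ 0.76822976 -0.02261909 -0.6463215 ]
pot [  42. -104.]
seat [249. 129.]
rib [241. 222.]
tread [221. 295.]
expected rib px [248.2 128.1] top [283.5 158.3]
w [ 28   0  29  10 185] [44.8  4.2] [0.4638 0.1414 0.095 ]
w [ 89   0  25  15 188] [104.    7.3] [0.5141 0.1313 0.095 ]
t [376 137   8  15  38] [378.3 143. ] [ 0.6644 -0.2215  0.095 ]
t [300 138   4  17  21] [301.5 145.6] [ 0.6545 -0.0336  0.095 ]
t [279 146  11  29 157] [283.8 160.1] [0.6179 0.0092 0.095 ]
t [319 148  20   6  30] [326.1 151.6] [ 0.6406 -0.0938  0.095 ]
t [356 154  16   5  34] [363.2 156.1] [ 0.6312 -0.1842  0.095 ]
t [313 160  25  31 214] [329.4 175.9] [ 0.5811 -0.1018  0.095 ]
t [312 161  52  45 281] [343.5 191.5] [ 0.5435 -0.1357  0.095 ]
t [385 163   6  29  34] [388.2 177. ] [ 0.5808 -0.2444  0.095 ]
t [294 173   5  12  23] [296.4 178.1] [ 0.5741 -0.0217  0.095 ]
t [352 179  16  18 217] [359.1 187.7] [ 0.5534 -0.1736  0.095 ]
t [270 187  22   6  36] [282.4 189.4] [0.5459 0.0118 0.095 ]
t [290 187   7  21  34] [293.4 197.8] [ 0.5261 -0.0148  0.095 ]
[ 0.61623292 -0.05066336  0.20343211]
```

The rib in the top view is at (283.8,160.1), giving (0.618, 0.009). It sits directly over the seat as seen by the same camera, so the cover is shut. On to the tread at about (0.557, −0.181).

Emit:
arm_command --deltas '[[[-1.5, -3.2, 0, 0, 0, 0], [-1.5, -3.2, 0, 0, 0, 0], [-1.5, -3.2, 0, 0, 0, 0], [-1.4, -3.3, 0, 0, 0, 0], [0, 0, -3, 0, 0, 0], [0, 0, -4, 0, 0, 0], [0, 0, -3, 0, 0, 0], [0, 0, -1.5, 0, 0, 0], [0, 0, 0, 0, 0, 0], [0, 0, 0, 0, 0, 0], [0, 0, 0, 0, 0, 0]]]'

```text
t: 14.75
tool_pos: [0.558, -0.1795, 0.0898]
orientation: [2.386, 2.043, 0.001]
force: [1.0, -0.4, 1.3]
opening: 0.0005
gripper_force: 0.0
```

Emit:
arm_command --deltas '[[[0, 0, -0.4, 0, 0, 0], [0, 0, -0.4, 0, 0, 0], [0, 0, -0.4, 0, 0, 0], [0, 0, 0, 0, 0, 0], [0, 0, 0, 0, 0, 0]]]'

```text
t: 15.17
tool_pos: [0.5575, -0.1793, 0.077]
orientation: [-2.386, -2.043, 0.0]
force: [-0.9, 0.1, -0.1]
opening: 0.0002
gripper_force: 0.0
```

Emit:
arm_command --deltas '[[[0, 0, -0.3, 0, 0, 0], [0, 0, -0.3, 0, 0, 0], [0, 0, -0.3, 0, 0, 0], [0, 0, -0.2, 0, 0, 0], [0, 0, 0, 0, 0, 0], [0, 0, 0, 0, 0, 0]]]'

```text
t: 15.67
tool_pos: [0.5576, -0.1795, 0.0662]
orientation: [-2.386, -2.043, 0.0]
force: [-1.9, -0.0, 2.8]
opening: 0.0002
gripper_force: 1.6
```

Emit:
arm_command --deltas '[[[0, 0, -0.3, 0, 0, 0], [0, 0, -0.3, 0, 0, 0], [0, 0, -0.2, 0, 0, 0], [0, 0, -0.2, 0, 0, 0], [0, 0, 0, 0, 0, 0], [0, 0, 0, 0, 0, 0]]]'

```text
t: 16.17
tool_pos: [0.5572, -0.1795, 0.0559]
orientation: [-2.386, -2.043, 0.001]
force: [-4.2, 0.1, 5.7]
opening: 0.0002
gripper_force: 2.8
```

Emit:
arm_command --deltas '[[[0, 0, -0.15, 0, 0, 0], [0, 0, 0, 0, 0, 0], [0, 0, 0, 0, 0, 0], [0, 0, 0, 0, 0, 0]]]'

```text
t: 16.5
tool_pos: [0.5574, -0.1795, 0.0546]
orientation: [-2.386, -2.043, 0.001]
force: [-3.6, 0.6, 6.4]
opening: 0.0005
gripper_force: 3.0
```

```bash
python3 - <<'E'
from h import *
s=monitor.read_state();print(s["t"],s["tool_pos"],s["force"])
mt,ms=eyes.camera_model("top"),eyes.camera_model("side")
t=eyes.read_camera("top");g=cv2.cvtColor(t,cv2.COLOR_BGR2GRAY)
k,l,q,c=cv2.connectedComponentsWithStats((g<50).astype(np.uint8))
for j in range(1,k):
    if q[j,4]>80 and 265<c[j][0]<300 and 140<c[j][1]<180:print("rib",q[j],c[j],atz(mt,*c[j],.095))
s=monitor.read_state();print(s["t"],s["tool_pos"],s["force"])
E
```

```text
16.5 [ 0.55737259 -0.17946622  0.05457482] [-3.56726972  0.63903803  6.4000941 ]
rib [279 146  10  29 150] [283.76 160.02] [0.61802669 0.00928143 0.095     ]
16.55 [ 0.55736443 -0.17947855  0.05457348] [-3.40747589  0.34516139  6.77444683]
```

Stable: tip at 54.6 mm, about 6.5 N (half travel), cover still shut. Handing in.

```bash
python3 -c "
from plant import ticket
print(ticket.close_job())"
```

```text
the job is handed in; nothing more can be done
None
```

I handed the job in at 16.6 s: the grey waisted pot is upright in the seat and released, the cover is fully shut, and the gripper is holding the run paddle at about half travel (tip at 54.6 mm, about 6.5 N).

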